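Reset the gauge box, then wind a belt tensioner to its stop and hold it

TASK

Get the belt tensioner stand ready for gauging: press the red mushroom button on the yellow control box fully down and let it spring back, then turn its head clockwise until its white line points at the green mark, where it stops. After that swing the tensioner's sprung arm all the way to the red bumper on the blue plate and keep it pressed there: finish while still holding it, without letting go. Leave the tape roll, the marker and the rubber boot where they lie.

Things in the scene. Friction and masses are not known exactly. Their poses are not given: they have to be found in the camera images.
- stand: Blue base plate 200 x 160 x 12 mm, fixed on the table; origin at the centre of its underside, z up, x along the 200 mm side. It carries an aluminium pivot body (top of the arm's hub 59 mm above the table, bolt head to 64 mm, hub radius 26 mm, housing foot radius 36 mm) centred at x = +50 mm, y = 0, and two bumper pins (radius 7 mm, top 52 mm above the table) at x = -10 mm: the black one at y = +45 mm where the arm rests, the red one at y = -45 mm where it is fully wound.
- pivot (a point): Axis of the tensioner arm, at the top of its hub, 59 mm above the table; the axis is vertical.
- post_top (a point): Centre of the top of the upright round steel post at the arm's free end, 118 mm above the table, 110 mm from the pivot axis; it moves with the arm. The post has diameter 16 mm and is 44 mm tall, standing on a black pulley (diameter 44 mm, from 52 to 74 mm above the table). The arm below the pulley is an aluminium bar 22 mm wide, 41 to 52 mm above the table. The post can be pinched from above or pushed from the side.
- tension_arm (a joint): Angle of the tensioner arm (rad): 0 at rest on the black bumper, 0.8 at the stop, touching the red bumper; grows counter-clockwise seen from above. A spring drives it back to 0 whenever it is not held: about 3.2 N at the post at 0, rising to 6.8 N at 0.8.
- control_box: Yellow box 84 x 84 x 60 mm, fixed on the table; origin at the centre of its underside, z up. On its top centre a black ring (outer radius 37 mm, 3 mm high) with a green mark (16 x 8 mm) near its rim, 1.25 rad clockwise (seen from above) from the box's own +x direction.
- head_top (a point): Centre of the top of the red mushroom head, 103 mm above the table when up. The head is round, diameter 42 mm, widest from 84 to 96 mm above the table, underside at 81 mm, and has a white line from its centre to its rim, which is this point's own +x direction. The space beneath it round the neck is free down to the ring at 63 mm.
- button (a joint): How far the mushroom head is pushed down (m): 0 up, 0.006 fully down. Spring: about 2.3 N to start, 7.7 N fully down; returns by itself when released.
- head (a joint): Turn of the mushroom head (rad), growing clockwise seen from above; its white line lies along the box's own +x at 0 and at the green mark at 1.25, which is the end stop. Starts between 0 and 0.4, stays where it is left (friction about 0.04 N m).
- tape_roll: Loose roll of brown tape lying flat, diameter 89 mm, 19 mm high, beyond the blue plate; origin at the centre of its underside. Bystander, leave alone.
- marker: Loose white marker pen with black cap, 138 x 18 x 16 mm, lying on the robot's side of the blue plate; origin at the centre of its underside. Bystander, leave alone.
- boot_0: Loose black rubber dust boot, diameter 45 mm, 22 mm high, beyond the yellow box; origin at the centre of its underside. Bystander, leave alone.
Things that resemble listed ones, but are neither listed nor needed, are in the scene too. Of the things like the control_box, leave any that is purple or turquoise; of the rest the larger one is meant.

How it is judged:
On the way, in this order (a step that is already met when the one before it is completed fails the run):
1. the mushroom button is pressed fully down (value of joint button above 0.0045 m), for 0.1 s.
2. the button is up again and its head is turned clockwise to the green mark (value of joint head above 1.08 rad and value of joint button below 0.0025 m), for 0.2 s.
3. the robot has swung the tensioner arm to the red bumper (value of joint tension_arm above 0.72 rad and contact force between any of the fingers, the arm and tension_arm above 2 N), for 0.3 s.
At the end, for the whole second after the job is handed in: The robot still holds the tensioner arm against its spring with more than 2 N, at rest within 0.08 rad of the stop at the red bumper; the mushroom head is up (within 2.5 mm) and turned to within 0.17 rad of the green mark; tape roll, marker and boot lie within 30 mm of where they were (all of step 2 and all of step 3 and velocity of joint tension_arm between -0.1 and 0.1 rad/s and distance of each of tape_roll, marker, boot_0 from where it was at the start of the episode below 0.03 m); the arm keeps its last pose, push and grip.
It fails at once if the tape roll is moved more than 30 mm (distance of tape_roll from where it was at the start of the episode above 0.03 m).
It fails at once if the marker is moved more than 30 mm (distance of marker from where it was at the start of the episode above 0.03 m).
It fails at once if the rubber boot is moved more than 30 mm (distance of boot_0 from where it was at the start of the episode above 0.03 m).
It also fails if it takes over 59 s, if anything falls off the work surface, if the arm or the gripper's body presses on something with over 40 N, if the wrist force passes 120 N, or if a joint passes its speed limit or range.

ROBOT

A 7-joint arm with a two-finger parallel gripper is mounted at the origin on a cart in front of the work surface, level with it; the furniture and walls round the work are solid. World frame = base frame: x ahead of the robot, y to its left, z up, the work surface at z = 0. Lengths are in m, angles in rad, forces in N, time in s.
With the tool pointing down it reaches from about 0.375 to 0.925 m from the base axis. Payload 3.1 kg.
Tool frame: the origin (TCP) lies between the finger pads; the fingertips stand 19 mm ahead of it and the grasp point (between the pads) is the TCP; z points along the fingers, y is the direction in which the jaws open and shut (so a half turn about z gives the same grasp; the last joint's range is limited). The gripper opens to 85 mm and grips with 20 to 120 N. Pads are 22 mm wide; open, the fingers measure 114 mm over their backs; the gripper's body (76 mm by 85 mm) begins 54 mm behind the grasp point. The pads swing forward as they close: fully open they stand 13 mm farther back than shut.
Start: joints at [1.203, 0.383, 0.044, 1.598, -0.018, 1.161, -0.05], TCP at [0.173, -0.626, 0.25] pointing down, gripper open.
Joint ranges: [-2.61, 2.61], [-0.41, 2.15], [-1.48, 1.57], [0, 2.5], [-1.57, 4.71], [0.05, 1.97], [-2.85, 2.85]. Speed limits (rad/s): [2.79, 2.79, 3.14, 3.14, 3.14, 3.14, 3.14].

INTERFACE

Orientations are given as a unit quaternion [x, y, z, w].
In Python, from bench import move_ptp, movel, move_j, move_gripper, pause, inverse_kinematics, read_camera, camera_params, MotionError, sign_off, look_for, tip_of, read_time_s, read_qpos, read_joint_vel, read_effort, read_eef_pos, read_tcp_rot, read_ft_force, read_ft_torque, read_finger_gap gives the robot as it stands. Calls block until the motion is done:
- move_ptp(position, orientation): joint-space move of the TCP to a pose.
- movel(position, orientation=None, speed=0.15): straight line of the TCP; orientation=None keeps the orientation; speed is the mean speed in m/s.
- move_j(angles): joint-space move.
- move_gripper(opening, effort=None): finger opening in m; effort is the grip in N (None keeps the last); returns when the fingers have stopped.
- pause(seconds).
- inverse_kinematics(position, orientation): joint angles nearest the present ones, or None.
- read_camera(name): name is "side" or "top" or "wrist"; returns the picture (384x512x3 uint8, red, green, blue); there is no depth.
- camera_params(name): a dict with "K" (3x3 intrinsics, pixels), "camera_from_world" (4x4, takes a point from world to camera coordinates). Camera axes: x right, y down, z forward; pixel columns grow to the right and rows downward; lengths in m; the calibration is good to about 2 mm. A picture is of the moment at which its call begins: read the wrist's pose just before it. camera_params takes no time and is no camera call; for the wrist camera it gives the pose at the moment of the call.
A pose or a line that the arm cannot do raises MotionError and nothing moves.
- sign_off(): hands the job in, once; it reports no verdict.
Trained networks look in the newest picture that a camera, given by its name, has taken for a name from the list of things; names that differ only in an ending like _2 or _b are one class to them, and where a whole thing is asked for, a point or a joint stands for the part that bears it (a point fixed in the world has none). Each returns a list of dicts, best first, with "confidence" (0 to 1); they miss things now and then, are a little off and sometimes report something else, mostly with a low value. They report only what shows in the picture. A call takes as long as a camera call. They do not tell look-alikes from the thing itself.
- look_for(camera, name): "at" ([column, row] in pixels, amid what is visible of it).
- tip_of(camera, name): "at" ([column, row] in pixels: a listed point, or the origin of a listed thing).
Readings, each from a call of its own:
- read_time_s(): time.
- read_qpos(): joint angles.
- read_joint_vel(): joint speeds.
- read_effort(): joint torques, N m.
- read_eef_pos(): TCP position.
- read_tcp_rot(): TCP orientation.
- read_ft_force(): force on the tool from outside, world axes, zero at the start.
- read_ft_torque(): the same for the moment, N m.
- read_finger_gap(): finger opening in m.
Only numpy, scipy, OpenCV 4.12 (cv2) and the standard library are available. Lean on these libraries where they do the work, as an engineer would, in place of code of your own. Each camera call takes 0.05 s, during which the arm holds its last target. There are 200 camera calls.

## Working session

There is one attempt and no reset: what is moved stays moved. The work goes in short steps, each a Python script; the robot and the scene stay as the last script left them, time stands still between calls to the robot, and variables do not carry over. Pictures are saved under pics/ and viewed, about 8 in all and at most 12, crops included, and the job is handed in when it is done.

```bash
mkdir -p pics; cat > h.py <<'E'
import numpy as np, cv2
from bench import *
def snap(c,fn=None,crop=None,scale=1):
    P=camera_params(c); im=read_camera(c)
    if fn:
        o=im if crop is None else im[crop[1]:crop[3],crop[0]:crop[2]]
        cv2.imwrite('pics/'+fn,cv2.resize(o[...,::-1],None,fx=scale,fy=scale,interpolation=cv2.INTER_CUBIC))
    return im,P
def onz(P,px,z):
    T=np.array(P['camera_from_world']);R=T[:3,:3];c=-R.T@T[:3,3]
    d=R.T@np.linalg.solve(np.array(P['K']),[px[0],px[1],1]); return c+d*(z-c[2])/d[2]
def proj(P,p):
    T=np.array(P['camera_from_world']);q=np.array(P['K'])@(T[:3,:3]@np.array(p)+T[:3,3]);return q[:2]/q[2]
def down(yaw): # tool z down; tool y (jaw) direction at angle yaw+90deg
    from scipy.spatial.transform import Rotation as R
    return (R.from_euler('z',yaw)*R.from_euler('x',np.pi)).as_quat()
E
python3 - <<'E'
from h import *
Z=dict(head_top=.103,post_top=.118,pivot=.059,control_box=0,stand=0,tape_roll=0,marker=0,boot_0=0)
for c in('top','side'):
    im,P=snap(c,c+'0.png',None,1.5)
    for n,z in Z.items():
        for d in tip_of(c,n)[:4]: print(c,n,np.round(d['at']),round(d['confidence'],2),onz(P,d['at'],z).round(3))
print(read_tcp_rot(),read_time_s(), down(0))
E
```

```text
top head_top [328. 246.] 0.74 [ 0.354 -0.188  0.103]
top head_top [351. 167.] 0.64 [ 0.565 -0.262  0.103]
top head_top [324. 125.] 0.54 [ 0.689 -0.196  0.103]
top head_top [305. 188.] 0.45 [ 0.51  -0.137  0.103]
top post_top [226. 185.] 0.81 [0.521 0.077 0.118]
top pivot [187. 184.] 0.78 [0.538 0.193 0.059]
top control_box [343. 174.] 0.82 [ 0.569 -0.264  0.   ]
top control_box [320. 133.] 0.73 [ 0.701 -0.202  0.   ]
top control_box [298. 195.] 0.57 [ 0.51  -0.128  0.   ]
top control_box [319. 245.] 0.57 [ 0.362 -0.182  0.   ]
top stand [207. 187.] 0.68 [0.539 0.146 0.   ]
top tape_roll [198. 139.] 0.56 [0.69  0.173 0.   ]
top marker [298. 195.] 0.69 [ 0.51  -0.128  0.   ]
top marker [218. 220.] 0.6 [0.439 0.113 0.   ]
top boot_0 [271. 163.] 0.56 [ 0.608 -0.048  0.   ]
side head_top [223. 139.] 0.66 [ 0.7   -0.202  0.103]
side head_top [274. 147.] 0.64 [ 0.564 -0.21   0.103]
side head_top [285. 170.] 0.6 [ 0.507 -0.117  0.103]
side post_top [249. 210.] 0.58 [0.525 0.074 0.118]
side control_box [346. 206.] 0.97 [ 0.364 -0.174  0.   ]
side control_box [274. 171.] 0.91 [ 0.577 -0.263  0.   ]
side control_box [225. 175.] 0.87 [ 0.692 -0.194  0.   ]
side control_box [278. 203.] 0.62 [ 0.522 -0.126  0.   ]
side stand [228. 268.] 0.72 [0.549 0.129 0.   ]
side tape_roll [160. 267.] 0.79 [0.681 0.175 0.   ]
side marker [279. 276.] 0.98 [0.444 0.113 0.   ]
side boot_0 [232. 216.] 0.77 [ 0.608 -0.038  0.   ]
[9.90912765e-01 1.34506096e-01 2.10646354e-05 3.79995199e-05] 0.9 [1.000000e+00 0.000000e+00 0.000000e+00 6.123234e-17]
```

View pics/top0.png

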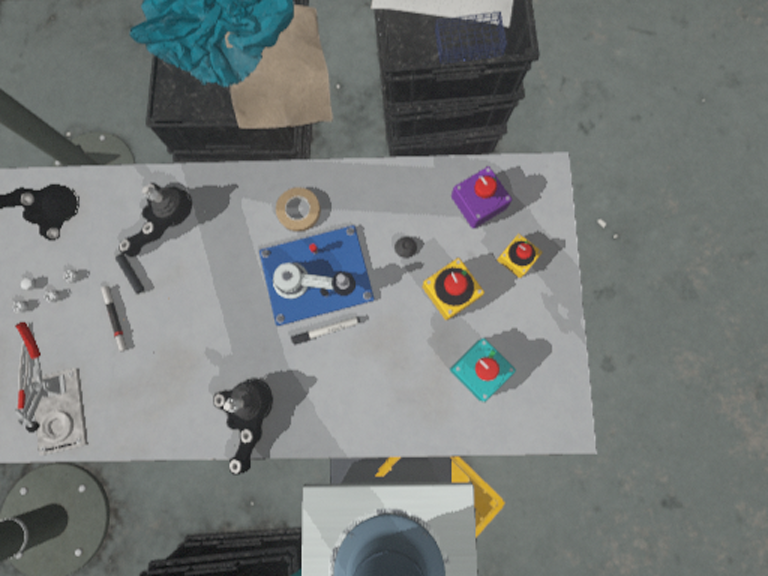

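View pics/side0.png

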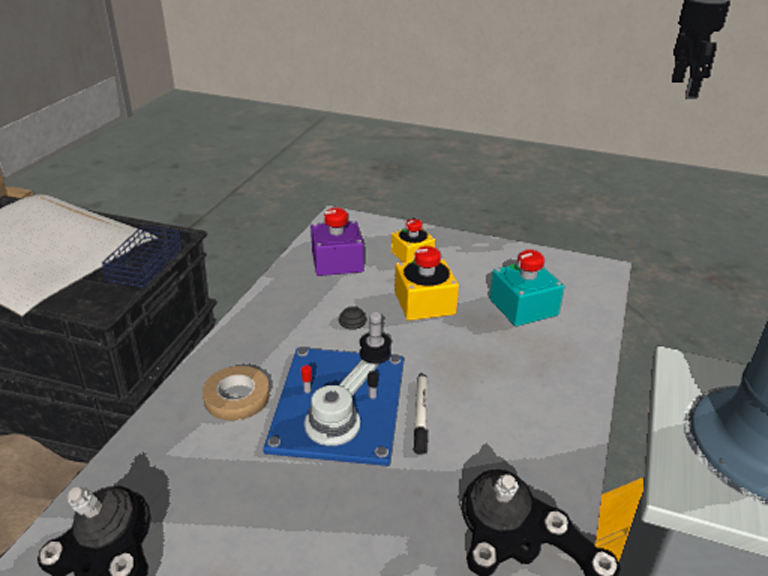

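The top view (original pixels) has four lookalike boxes: purple (324,125), small yellow (351,167), large yellow (305,188) and turquoise (328,246). The large yellow one, at about (0.51, -0.13), fits the description. The stand is at about (0.54, 0.14). The boot is at (271,163), the tape at (198,139) and the marker at (218,220). Next I move above the box and look from close up.

```bash
python3 - <<'E'
from h import *
move_ptp([.50,-.13,.27],down(0.27)); print(read_qpos(),read_time_s())
im,P=snap('wrist','w1.png',None,1.5)
for n,z in(('head_top',.103),('control_box',0)):
    for d in tip_of('wrist',n)[:3]: print(n,np.round(d['at']),round(d['confidence'],2),onz(P,d['at'],z).round(4))
for y in np.arange(-3,3.1,.5):
    q=inverse_kinematics([.51,-.13,.09],down(y)); print(round(y,1),None if q is None else np.round(q,2))
E
```

```text
[ 0.55765308  0.13819177 -0.40994578  1.87551989  0.06091441  1.14001721
 -1.17756368] 3.0333
head_top [379.   0.] 0.88 [ 0.694  -0.1951  0.103 ]
head_top [263. 167.] 0.82 [ 0.5112 -0.1337  0.103 ]
head_top [388. 141.] 0.7 [ 0.5753 -0.2569  0.103 ]
control_box [263. 248.] 0.91 [ 0.3561 -0.1801  0.    ]
control_box [345.  32.] 0.87 [ 0.6915 -0.1965  0.    ]
control_box [359. 133.] 0.65 [ 0.5752 -0.2642  0.    ]
-3.0 [ 0.79  0.47 -0.72  1.99  0.41  0.84  1.55]
-2.5 [ 1.16  0.77 -1.25  1.97  0.85  1.06  1.73]
-2.0 [-0.74  0.69  1.15  2.05 -0.8   0.94 -2.72]
-1.5 [-0.6   0.53  0.93  2.05 -0.58  0.84 -2.4 ]
-1.0 [ 0.4   0.38 -0.27  2.    0.14  0.78 -2.52]
-0.5 [ 0.46  0.38 -0.33  2.    0.17  0.78 -2.04]
0.0 [ 0.49  0.39 -0.36  2.    0.19  0.79 -1.56]
0.5 [ 0.52  0.39 -0.4   2.    0.21  0.79 -1.07]
1.0 [ 0.54  0.4  -0.43  2.    0.23  0.79 -0.59]
1.5 [ 0.6   0.41 -0.49  1.99  0.26  0.8  -0.12]
2.0 [ 0.64  0.42 -0.54  1.99  0.29  0.81  0.36]
2.5 [ 0.7   0.44 -0.61  1.99  0.34  0.82  0.82]
3.0 [ 0.75  0.45 -0.68  1.99  0.38  0.83  1.29]
```

View pics/w1.png

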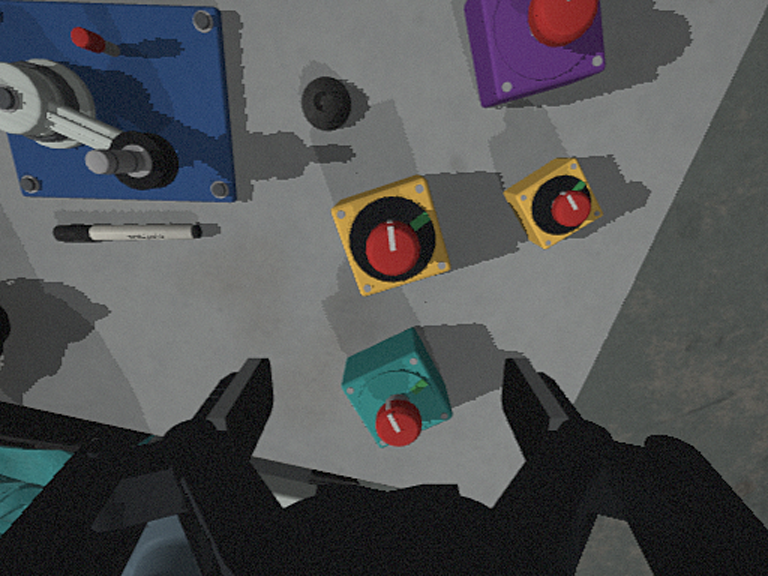

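The large yellow box's head is at picture pixel (393,248), with its line pointing up to (390,222) and the green mark at (421,221). The network agrees: head_top at (0.511, -0.134). I'll work out the turn and press.

```bash
python3 - <<'E'
from h import *
P=camera_params('wrist'); c=onz(P,(263,167),.103)
a=lambda v:np.arctan2(v[1],v[0])
l=a(onz(P,(390/1.5,222/1.5),.103)-onz(P,(393/1.5,248/1.5),.103)); g=a(onz(P,(421/1.5,221/1.5),.063)-c)
print('line',l,'green',g,'turn cw',l-g)
move_gripper(0.0,20); q=down(1.4)
move_ptp([.511,-.133,.15],q); movel([.511,-.133,.128],speed=.05)
f0=read_ft_force()[2]; z=.124
while z>.108:
    movel([.511,-.133,z],speed=.03); f=read_ft_force()[2]-f0; print(round(z,4),round(f,1),read_eef_pos()[2].round(4))
    if f>12: break
    z-=.0015
pause(.3)
movel([.511,-.133,.19],speed=.1); print(read_finger_gap(),read_ft_force(),read_time_s())
E
```

```text
line 0.3847395183298517 green -0.6951881288337777 turn cw 1.0799276471636294
0.124 -0.5 0.1239
0.1225 -0.7 0.1225
0.121 1.7 0.1213
0.1195 3.5 0.1198
0.118 5.0 0.1183
0.1165 5.2 0.1169
0.115 8.2 0.1158
0.1135 14.3 0.1155
-0.0002470561823386758 [ 0.15842667 -0.24431774 -0.13357055] 8.7583
```

Fully pressed: contact at 0.122 and the hard stop at about 0.1155. Next I grip the head and turn it clockwise.

```bash
python3 - <<'E'
from h import *
p=[.511,-.133]
move_gripper(.075); movel(p+[.091],speed=.12); print(read_ft_force())
move_gripper(.03,30); print('gap',read_finger_gap(),read_ft_force())
y=1.4
for i in range(7):
    y-=1.2/7; move_ptp(p+[.091],down(y)); print(round(1.4-y,2),read_ft_force().round(1),read_ft_torque().round(2),read_eef_pos().round(4))
pause(.3); move_gripper(.075); pause(.2); movel(p+[.2]); 
move_ptp([.46,-.14,.25],down(.27)); print(read_time_s())
im,P=snap('wrist','w2.png',(150,60,406,252),3)
print([(d['at'],d['confidence'],onz(P,d['at'],.103)) for d in tip_of('wrist','head_top')[:3]])
E
```

```text
[ 0.82425066 -0.14078199  0.27870853]
gap 0.04040507314343054 [-0.59714772 -0.0594395   2.77051867]
0.17 [-0.8  0.4  1.4] [-0.01  0.08 -0.02] [ 0.5113 -0.1331  0.0914]
0.34 [-0.5  0.3  1.9] [-0.05  0.05 -0.03] [ 0.5112 -0.1331  0.0912]
0.51 [-0.8 -0.2  1.8] [-0.04  0.03 -0.04] [ 0.5112 -0.1331  0.0911]
0.69 [-0.4 -0.6  1.5] [-0.06  0.05 -0.01] [ 0.5111 -0.133   0.0911]
0.86 [ 0.5 -0.9  2. ] [-0.11  0.04 -0.02] [ 0.5111 -0.133   0.0911]
1.03 [ 0.5 -0.   2.1] [-0.11  0.01 -0.05] [ 0.5111 -0.133   0.091 ]
1.2 [ 0.  -0.6  2.7] [-0.03  0.06  0.17] [ 0.511  -0.1329  0.091 ]
14.9583
[([401.7, 103.7], 0.9, array([ 0.57178109, -0.2535627 ,  0.103     ])), ([261.1, 133.1], 0.83, array([ 0.5086369 , -0.12964649,  0.103     ])), ([267.7, 268.9], 0.75, array([ 0.35820904, -0.17973693,  0.103     ]))]
```

View pics/w2.png

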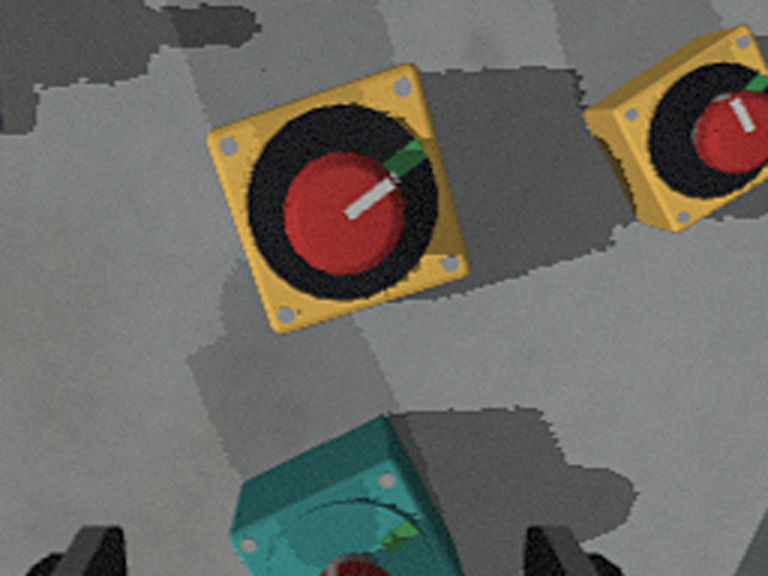

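The white line at (371,197) points at the green mark at (408,158), and the torque rose at the end, so the head reached its stop. Next is the post: measure it from close by.

```bash
python3 - <<'E'
from h import *
move_ptp([.43,.10,.29],down(.27)); print(read_qpos().round(2))
im,P=snap('wrist','w3.png',None,1.5)
for n,z in(('post_top',.118),('pivot',.059),('stand',0),('boot_0',0),('tape_roll',0),('marker',0)):
    for d in tip_of('wrist',n)[:2]: print(n,np.round(d['at']),round(d['confidence'],2),onz(P,d['at'],z).round(4))
for p in([.521,.077,.1],[.605,.106,.1]):
  for y in np.arange(-2,2.6,.5):
    q=inverse_kinematics(p,down(y)); print(round(y,1),None if q is None else np.round(q,2))
E
```

```text
[ 0.2  -0.04 -0.5   2.   -0.02  1.17 -1.6 ]
post_top [303. 101.] 0.83 [0.5208 0.0742 0.118 ]
pivot [214.  63.] 0.71 [0.5366 0.1838 0.059 ]
stand [253.  69.] 0.89 [0.5492 0.1386 0.    ]
boot_0 [387.  64.] 0.75 [ 0.606  -0.0435  0.    ]
marker [248. 147.] 0.96 [0.4401 0.1167 0.    ]
-2.0 [ 0.76  0.74 -1.24  1.97  0.82  1.06  1.85]
-1.5 [-0.99  0.51  0.93  2.04 -0.55  0.85 -2.82]
-1.0 [-0.64  0.38  0.48  2.03 -0.24  0.79 -2.59]
-0.5 [ 0.18  0.39 -0.46  1.99  0.23  0.81 -2.49]
0.0 [ 0.18  0.39 -0.46  1.99  0.23  0.81 -1.99]
0.5 [ 0.17  0.39 -0.45  1.99  0.23  0.81 -1.49]
1.0 [ 0.16  0.38 -0.45  1.99  0.22  0.81 -0.98]
1.5 [ 0.19  0.39 -0.48  1.99  0.25  0.82 -0.5 ]
2.0 [ 0.21  0.4  -0.51  1.99  0.26  0.82 -0.01]
2.5 [ 0.26  0.41 -0.56  1.99  0.29  0.83  0.47]
-2.0 [ 0.64  0.92 -1.25  1.76  0.94  1.21  1.83]
-1.5 [-0.94  0.68  0.93  1.83 -0.66  0.97 -2.79]
-1.0 [-0.62  0.53  0.48  1.82 -0.31  0.87 -2.57]
-0.5 [ 0.12  0.53 -0.45  1.78  0.29  0.9  -2.53]
0.0 [ 0.15  0.54 -0.5   1.78  0.32  0.91 -2.05]
0.5 [ 0.15  0.54 -0.49  1.78  0.31  0.9  -1.55]
1.0 [ 0.14  0.54 -0.48  1.78  0.31  0.9  -1.04]
1.5 [ 0.16  0.54 -0.51  1.78  0.32  0.91 -0.56]
2.0 [ 0.19  0.55 -0.55  1.77  0.35  0.91 -0.08]
2.5 [ 0.23  0.56 -0.6   1.77  0.39  0.92  0.4 ]
```

View pics/w3.png

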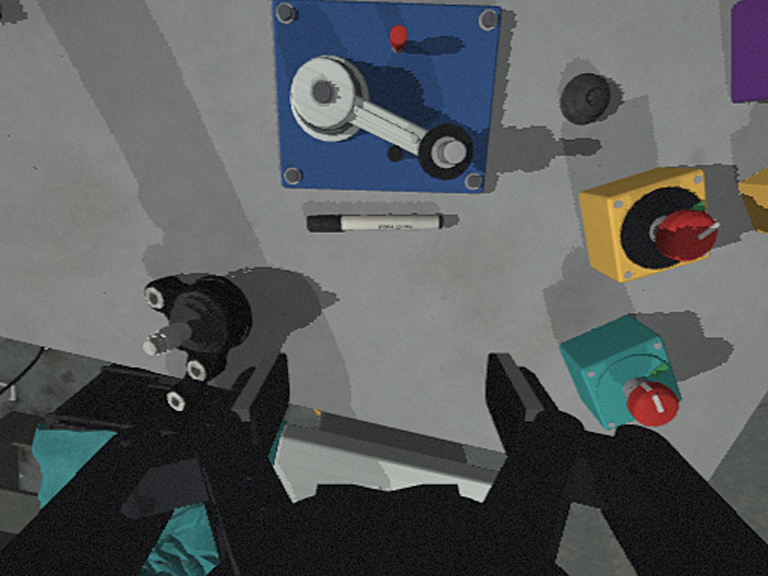

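The post top is at (453,150) and the hub at (322,92). Their measured distance is 110.7 mm against 110 given, which is consistent. The final post position works out at about (0.604, 0.098). I'll pinch it and swing it along the arc.

```bash
python3 - <<'E'
from h import *
c=np.array([.5365,.1845]); th0=np.arctan2(.0747-.1845,.5208-.5365)
def pose(a,z=.1): return [*(c+.110*np.array([np.cos(th0+a),np.sin(th0+a)])),z],down(th0+a+np.pi)
move_gripper(.06); p,q=pose(0,.2); move_ptp(p,q); p,q=pose(0); movel(p,q,speed=.1); print(read_ft_force().round(1))
move_gripper(.005,60); print('gap',read_finger_gap(),read_ft_force().round(1))
for a in np.arange(.05,.871,.05):
    p,q=pose(a); movel(p,q,speed=.06); f=read_ft_force(); t=th0+a+np.pi/2
    ft=f[0]*np.cos(t)+f[1]*np.sin(t); fr=-f[0]*np.sin(t)+f[1]*np.cos(t)
    e=read_eef_pos()-np.r_[c,0]; ang=(np.arctan2(e[1],e[0])-th0)
    print(round(a,2),'ft',round(ft,1),'fr',round(fr,1),'fz',round(f[2],1),'ang',round(ang,3))
    if ft<-22: break
print(read_finger_gap(),read_time_s())
im,P=snap('side','s1.png',(90,100,360,320),2.5); im,P=snap('top','t1.png',(150,100,350,250),3)
for n,z in(('post_top',.118),('tape_roll',0),('marker',0),('boot_0',0)):
    for d in tip_of('side' if 0 else 'top',n)[:1]: print(n,np.round(d['at']),round(d['confidence'],2),onz(P,d['at'],z).round(3))
E
```

```text
[-0.7 -0.  -0.2]
gap 0.014588132687790235 [ 0.2 -0.5  3.1]
0.05 ft -1.3 fr -0.6 fz 5.4 ang 0.049
0.1 ft -2.1 fr -1.4 fz 6.1 ang 0.098
0.15 ft -3.0 fr -1.9 fz 6.7 ang 0.148
0.2 ft -3.2 fr -1.8 fz 7.2 ang 0.197
0.25 ft -3.6 fr -1.7 fz 7.1 ang 0.246
0.3 ft -3.2 fr -1.6 fz 7.8 ang 0.295
0.35 ft -4.1 fr -1.2 fz 8.3 ang 0.344
0.4 ft -4.7 fr -2.3 fz 8.2 ang 0.393
0.45 ft -4.4 fr -2.2 fz 8.1 ang 0.442
0.5 ft -3.4 fr -1.8 fz 7.4 ang 0.491
0.55 ft -4.8 fr -2.3 fz 9.1 ang 0.54
0.6 ft -5.0 fr -2.0 fz 9.1 ang 0.589
0.65 ft -5.9 fr -0.9 fz 8.4 ang 0.637
0.7 ft -5.8 fr -1.3 fz 7.9 ang 0.686
0.75 ft -5.4 fr -0.2 fz 8.8 ang 0.734
0.8 ft -6.4 fr -0.7 fz 9.0 ang 0.783
0.85 ft -14.5 fr 1.7 fz 15.8 ang 0.793
0.01420060171830418 23.5917
tape_roll [199. 141.] 0.41 [0.686 0.17  0.   ]
marker [216. 219.] 0.75 [0.443 0.117 0.   ]
boot_0 [270. 166.] 0.52 [ 0.599 -0.046  0.   ]
```

View pics/s1.png

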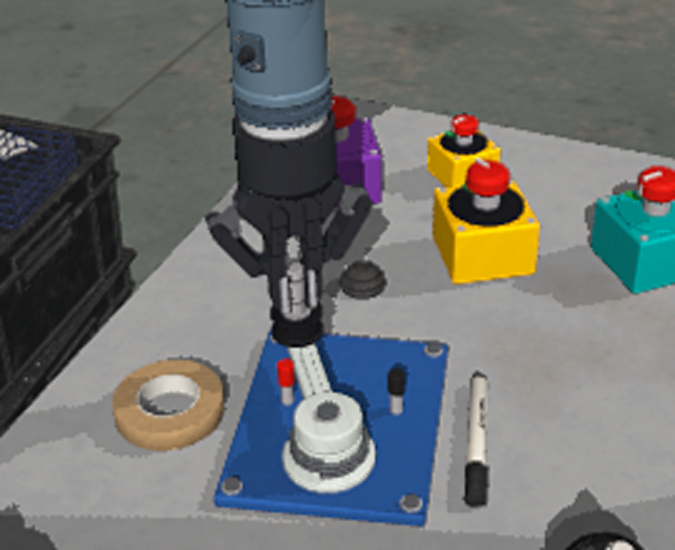

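View pics/t1.png

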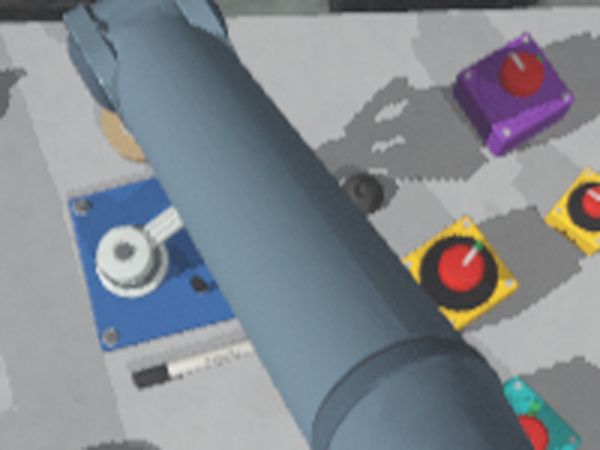

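The side crop shows the post still pinched and the arm bar against the red pin at (287,380). The top crop shows the head's line at the green mark (475,250). The tangential force jumped from 6 to 14.5 N at 0.79 rad, which is the stop. I'll settle and hand in.

```bash
python3 - <<'E'
from h import *
pause(.6); print(read_ft_force().round(1),read_finger_gap(),read_eef_pos().round(4),abs(read_joint_vel()).max().round(4),read_time_s()); sign_off()
E
```

```text
[-11.5  -8.1  16.2] 0.014624911222942728 [0.604  0.096  0.1004] 0.0013 24.4917
the job is handed in; nothing more can be done
```

The job is handed in at 24.5 s on the clock, with the gripper still holding the tensioner arm against the red bumper; no verdict was reported.

- **Button:** I pressed the large yellow box's mushroom button to its hard stop at about 14 N, roughly 6 mm down, then let it spring back.
- **Head:** I turned the head clockwise until the torque rose at the end stop. The wrist and top pictures both show its white line at the green mark.
- **Tensioner arm:** I pinched the post and swung it along its arc to about 0.79 rad, where the tangential force jumped from 6 to 14.5 N, which I take as the stop. At hand-in the arm was at rest, the horizontal force was about 14 N and the finger gap was 14.6 mm on the 16 mm post.
- **Bystanders:** The tape roll, marker and boot were found again within about 10 mm of their first estimates, which is within what the network can resolve.

**Checks that fell short:**
- The network did not find the post in the last top view because the robot arm hid it, so its final position comes from the robot's own readings and the side picture.
- The finger gap read 1 to 2 mm under the true diameter on both grips.

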